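# Close up the spice chest and the lidded box

### The arm

A 6-joint arm with a two-finger parallel gripper is mounted at the origin on a cart in front of the work surface, level with it; the furniture and walls round the work are solid. World frame = base frame: x ahead of the robot, y to its left, z up, the work surface at z = 0. Lengths are in mm, angles in rad, forces in N, time in s.
With the tool pointing down it reaches from about 300 to 775 mm from the base axis. Payload 14.6 kg.
Tool frame: the origin (TCP) lies at the very end of the fingers, on their centre line; the grasp point (between the pads) lies 19 mm behind it (grip_point_offset is the distance from the TCP to the grasp point, in mm); z points along the fingers, y is the line along which they close (so a half turn about z gives the same grasp; the last joint's range is limited). The gripper opens to 94 mm and grips with 3 to 60 N. Pads are 16 mm wide; open, the fingers measure 119 mm over their backs; the gripper's body (75 mm by 177 mm) begins 78 mm behind the grasp point.
Start: joints at [-1.324, 0.3, 1.521, -0, 1.321, -0.067], TCP at [169.764, -523.134, 205.446] pointing down, gripper open.
Joint ranges: [-3.03, 3.03], [-0.79, 2.21], [0.23, 2.52], [-1.04, 4.18], [0, 3.07], [-2.55, 2.55]. Speed limits (rad/s): [2.22, 2.22, 2.57, 3.14, 3.14, 3.14].

### API

Orientations are given as [roll, pitch, yaw] about the fixed x, y, z axes, in that order (R = Rz(yaw) Ry(pitch) Rx(roll)).
In Python, from cell import read_state, camera, camera_info, sign_off, grip_point_offset gives the robot as it stands.
- The arm moves only by the shell command python3 -m handwheel 'ROWS' [FORCE]. ROWS is text: rows parted by semicolons, each of 5 numbers parted by spaces: the shift along the world's x, y, z in units of 40 mm (1.0 is 40 mm), then the turn about the world's z in units of 5 degrees (1.0 is 5 degrees), then the closure, from 0 (fully open) to 1 (shut). In form: dx dy dz yaw gripper; .... A call has 1 to 12 rows; each row shifts and turns the commanded pose from where the row before left it; what a row does not reach is not made up. A row lasts 1/12 s, in which the tool goes at most 41.7 mm and 7.16 degrees, less where a joint would pass 70% of its speed; a pose out of reach is approached as far as the arm can. A call is refused whole if a number of a shift passes 1 or a number of a turn 1, either way. A call with a gripper value outside its range is refused whole. The fingers move at their own pace and stop on an object; FORCE is the grip in N (left out, the last holds). Time passes only in rows, so rows that do not move let the fingers close. It gives the time, the measured TCP pose, the force, the opening and the grip force at its end, in the units of the state.
- read_state(): the state, without advancing time (a new reading comes with each control period).
- camera(name): name is "side" or "top" or "wrist"; returns (picture, depth): 400x640x3 uint8, red, green, blue; 400x640 float32, mm along the optical axis (not along the pixel's ray), 0 where there is no reading.
- camera_info(name): a dict with "intrinsics" (3x3 intrinsics, pixels), "world_from_camera" (4x4, takes a point from camera to world coordinates). Camera axes: x right, y down, z forward; pixel columns grow to the right and rows downward; lengths in mm; the calibration is good to about 2 mm. A picture is of the moment at which its call begins: read the wrist's pose just before it. camera_info takes no time and is no camera call; for the wrist camera it gives the pose at the moment of the call.
- sign_off(): hands the job in; it is judged then, once.
The state is a dict: "clock": time; "joints": joint angles; "qd": joint speeds; "effort": joint torques, N m; "eef_pos": TCP position; "eef_rot": TCP orientation; "wrist_force": force on the tool from outside, world axes, zero at the start; "moment": the same for the moment, N m; "finger_gap": finger opening in mm; "finger_force": force on a finger pad.
Only numpy, scipy, OpenCV 4.12 (cv2) and the standard library are available. Lean on these libraries where they do the work, as an engineer would, in place of code of your own. Each camera call takes 0.05 s, during which the arm holds its last target. There are 200 camera calls.

### The job

The spices have been put away, but both drawers of the small wooden chest still stand open and so does the hinged lid of the metal box beside it. With your fingertips push each drawer fully home and push the lid down until it is fully shut, in any order. Leave the chest and the box where they stand, and do not knock over, move or pick up the loose jars and the mug around them.

Things in the scene. Friction and masses are not known exactly. Their poses are not given: they have to be found in the camera images.
- chest: low loose chest of brown wood, 4 kg: 150 mm deep (x), 260 wide (y), 110 high, with two white-fronted drawers side by side. Origin: centre of its underside. Its front faces -x of its own frame and the drawers slide out along -x; the left drawer's middle is at y = +63.5 mm, the right one's at -63.5. It stands left or right of the metal box. A small loose jar stands on its top near the rear edge
- drawer_left_face (a point): point on the outer face of the left drawer's front board, midway across, 80 mm above the worktop; moves with the drawer, axes as the chest's (face looks to -x). The board is 122 mm wide, 12 thick, from 10 to 100 mm above the worktop; a thin bow handle (44 wide, 14 proud) sits low, at 28 to 36 mm, so the upper half is plain and flat. Shut, the face is 87 mm in front of the chest's centre
- drawer_right_face (a point): the same point on the right drawer
- drawer_left (a joint): how far the left drawer stands out, m: 0 is fully shut (hard stop), 0.11 fully out; it stays where it is left and takes about 2 N to push
- drawer_right (a joint): the same for the right drawer
- tin: loose metal box, 3 kg: 160 mm deep (x) by 180 mm wide (y) by 98 mm high, open at the top, with a wooden lid hinged along its rear top edge. Origin: under the middle of its rear edge, on the worktop; the box reaches from there 160 mm to the front, along -x of its own frame
- lid_hinge (a point): middle of the lid's hinge line, on the rear top edge of the box, 99 mm above the worktop; the hinge line runs along y of the box. Its axes turn with the lid: x points from the front edge to the hinge, z out of the lid's upper (outer) face
- lid_edge (a point): point on the upper (outer) face of the lid, midway across, 160 mm from the hinge line and 3 mm from the lid's front edge; axes as for lid_hinge. The lid is 186 mm wide and 8 mm thick, with a small metal lip at the middle of its front edge that sticks out 9 mm in the lid's plane
- lid (a joint): opening angle of the lid, rad: 0 is flat and fully shut (hard stop), 1.5 nearly upright; a stiff hinge, so it stays where it is left at any angle and must be pushed all the way down, about 2 N at its front edge
- white_jar: short spice jar with a white cap, 40 mm across, 71 mm high, on the worktop between the chest and the box; origin: centre of its underside
- jar_on_chest: slim jar with a white cap, 34 mm across, 89 mm high, standing on the chest's top near the rear edge; origin: centre of its underside
- mug: white mug, 82 mm across without the handle, 94 mm high, at the right; origin: centre of its underside
- red_cap_jar: spice jar with a red cap, 44 mm across, 110 mm high, at the left; origin: centre of its underside
- black_cap_jar: short jar with a black cap, 37 mm across, 84 mm high, at the left and nearer the robot; origin: centre of its underside
Mind the look-alikes: they are no part of the job. Leave any blue look-alike of the red_cap_jar alone. What is meant by the mug is not yellow, and is the larger of those in its own colour.

How it is judged:
By the outcome, as a careful person would: the job done as asked, in the order asked, and still so for the second after the job is handed in, with the robot touching nothing.
It also fails if it takes over 58 s, if anything falls off the work surface, if the arm or the gripper's body presses on something with over 40 N, if the wrist force passes 120 N, or if a joint passes its speed limit or range.

## Working session

There is one attempt and no reset: what is moved stays moved. The work goes in short steps, Python scripts to look and compute and a shell command to move; the robot and the scene stay as the last step left them, time stands still between calls to the robot, and variables do not carry over. Pictures are saved under pics/ and viewed, at most 10 in all, crops included, and the job is handed in when it is done.

```bash
mkdir -p pics; cat > h.py <<'E'
import numpy as np, cv2
from cell import *
def grab(n,tag):
    i=camera_info(n); p,d=camera(n)
    cv2.imwrite(f'pics/{tag}.png',p[:,:,::-1]); np.savez(f'{tag}.npz',p=p,d=d,K=i['intrinsics'],T=i['world_from_camera'])
def cloud(tag):
    z=np.load(f'{tag}.npz'); d=z['d']; K=z['K'];T=z['T']
    v,u=np.mgrid[:400,:640]
    c=np.stack([(u-K[0,2])/K[0,0]*d,(v-K[1,2])/K[1,1]*d,d],-1)
    w=c@T[:3,:3].T+T[:3,3]; w[d==0]=np.nan
    return z['p'],w
E
python3 - <<'E'
from h import *
grab('top','top0');grab('side','side0')
for n in('top','side'):
    print(n,np.round(camera_info(n)['world_from_camera'],2).tolist())
print(read_state()['clock'],grip_point_offset)
E
```

```text
top [[-0.01, -0.98, 0.18, 299.29], [-1.0, 0.01, -0.0, -50.94], [0.0, -0.18, -0.98, 1366.24], [0.0, 0.0, 0.0, 1.0]]
side [[-0.91, -0.29, 0.29, 83.48], [-0.41, 0.63, -0.66, 1034.75], [0.01, -0.72, -0.69, 1180.69], [0.0, 0.0, 0.0, 1.0]]
0.1 18.8
```

View pics/top0.png

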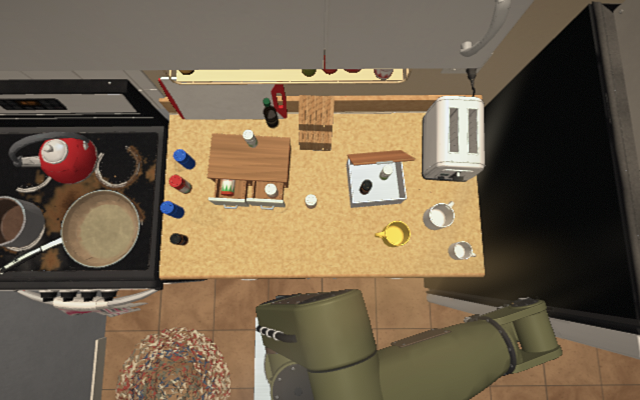

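View pics/side0.png

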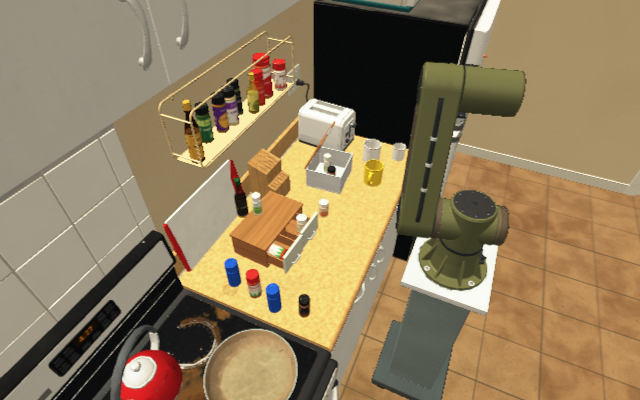

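The top view shows the chest at about (209–290, 135–207) with both drawers out (fronts near v≈205), the white jar at (310,201), the tin at (347–405, 155–205) with its lid nearly upright at v≈155, and the mugs at right. The side view agrees. Next I measure.

```bash
python3 - <<'E'
from h import *
p,w=cloud('top0'); x,y,z=w[...,0],w[...,1],w[...,2]
U=np.zeros((400,640),bool)
def box(u0,u1,v0,v1): m=U.copy(); m[v0:v1,u0:u1]=1; return m
print('table z',np.nanmedian(z[255:270,200:400]))
hs=cv2.cvtColor(p,cv2.COLOR_RGB2HSV); white=(hs[...,1]<70)&(hs[...,2]>120)
def line(P):
    c=P.mean(0); vx,vy,x0,y0=cv2.fitLine(P.astype(np.float32),cv2.DIST_HUBER,0,.01,.01).ravel(); return c.round(1),np.degrees(np.arctan2(vy,vx)).round(2)
# chest top
m=box(195,300,125,215)&(abs(z-110)<5)
r=cv2.minAreaRect(w[m][:,:2].astype(np.float32)); print('chest top',r, m.sum())
r=cv2.minAreaRect(w[m&~white][:,:2].astype(np.float32)); print('chest top brown',r, cv2.boxPoints(r).round())
# tops of fronts
for n,b in(('L',(205,249,190,215)),('R',(249,295,190,215))):
    m=box(*b)&(abs(z-100)<6)&(x<np.nanmin(x[box(195,300,125,180)&(abs(z-110)<5)])+400)
    for v in range(192,214):
        mm=m&box(0,640,v,v+1)
        if mm.sum()>3: print(n,v,mm.sum(),w[mm].mean(0).round(1),'y',y[mm].min().round(),y[mm].max().round())
# tin rim
m=box(340,420,140,215)&(abs(z-97)<4)
r=cv2.minAreaRect(w[m][:,:2].astype(np.float32)); print('tin',r,cv2.boxPoints(r).round())
m=box(335,420,140,170)&(z>115); P=w[m]; print('lid',len(P),P.min(0).round(),P.max(0).round())
c=P.mean(0);u,s,vt=np.linalg.svd(P-c,full_matrices=False);print(c.round(1),vt.round(3),s)
for n,(a,b) in dict(wj=(310,201),joc=(249,137),mug=(440,214),red=(178,183),blk=(178,239),blu=(172,209),yel=(397,233)).items():
    q=w[b-6:b+7,a-7:a+8].reshape(-1,3); q=q[q[:,2]>np.nanmax(q[:,2])-8]; print(n,q.mean(0).round(),len(q))
E
```

```text
table z 0.6401434221226054
chest top ((654.7448120117188, 161.69467163085938), (298.90771484375, 248.8019256591797), 88.25296020507812) 3187
chest top brown ((690.633056640625, 161.05294799804688), (293.8480224609375, 186.75462341308594), 86.37409210205078) [[588.  20.]
 [775.   9.]
 [793. 302.]
 [607. 314.]]
L 197 7 [543.7 296.3 100. ] y 286.0 306.0
L 198 26 [539.9 259.6 100.7] y 178.0 306.0
L 199 37 [536.5 244.6 100.6] y 177.0 306.0
L 200 38 [533.1 243.9 100.8] y 177.0 306.0
L 201 28 [529.8 227.9  99.8] y 178.0 274.0
L 202 6 [526.5 202.   98.2] y 190.0 217.0
R 193 4 [556.5 102.8  95.8] y 92.0 115.0
R 198 11 [539.1 157.3 100.7] y 140.0 174.0
R 199 27 [535.5 126.3 101. ] y 82.0 173.0
R 200 35 [532.1 117.6 100.7] y 61.0 173.0
R 201 35 [528.8 117.6 100.1] y 61.0 174.0
R 202 20 [525.5  93.4  98.9] y 62.0 128.0
tin ((611.5601196289062, -251.91064453125), (169.0032501220703, 180.20639038085938), 4.474061012268066) [[ 520. -169.]
 [ 534. -348.]
 [ 703. -335.]
 [ 689. -155.]]
lid 677 [ 609. -341.  116.] [ 696. -153.  260.]
[ 645.  -246.8  201.1] [[ 0.022 -0.994  0.111]
 [-0.469  0.088  0.879]
 [-0.883 -0.071 -0.464]] [1389.46147004 1268.96227587   42.97330644]
wj [538. -30.  73.] 86
joc [723. 163. 201.] 59
mug [ 505. -490.   64.] 2
red [595. 414. 113.] 82
blk [412. 414.  87.] 55
blu [507. 433. 112.] 72
yel [ 443. -344.   52.] 2
```

```bash
python3 - <<'E'
from h import *
p,w=cloud('top0'); x,y,z=w[...,0],w[...,1],w[...,2]
def fit(u0,u1,v0,v1,zlo,zhi,f,n):
    P=[]
    for u in range(u0,u1):
        q=w[v0:v1,u]; q=q[(q[:,2]>zlo)&(q[:,2]<zhi)]
        if len(q): P.append(q[f(q[:,0])])
    P=np.array(P); a=np.polyfit(P[:,1],P[:,0],1); 
    for _ in range(3):
        r=P[:,0]-np.polyval(a,P[:,1]); k=abs(r)<4; a=np.polyfit(P[k,1],P[k,0],1)
    print(n,'slope deg',np.degrees(np.arctan(a[0])).round(2),'x at ymid',np.polyval(a,P[k,1].mean()).round(1),'ymid',P[k,1].mean().round(1),'y range',P[k,1].min().round(),P[k,1].max().round(),k.sum(),len(P),'z',P[k,2].mean().round(1))
fit(211,247,194,208,95,105,np.argmin,'L front')
fit(251,284,194,208,95,105,np.argmin,'R front')
fit(214,286,130,195,106,114,np.argmin,'chest front edge')
fit(214,286,130,195,106,114,np.argmax,'chest rear edge')
fit(352,403,190,212,92,102,np.argmin,'tin front')
fit(352,408,140,170,150,290,np.argmin,'lid low edge')
fit(352,408,140,175,95,112,np.argmax,'tin rear?')
m=np.zeros((400,640),bool);m[140:175,340:420]=1
P=w[m&(z>110)]
for zz in range(110,270,15):
    q=P[(P[:,2]>=zz)&(P[:,2]<zz+15)]
    if len(q):print(zz,len(q),np.median(q,0).round(1))
s=read_state(); print(s['eef_pos'],s['eef_rot'],s['wrist_force'])
E
```

```text
L front slope deg 3.49 x at ymid 530.2 ymid 243.1 y range 188.0 300.0 35 35 z 99.5
R front slope deg 2.98 x at ymid 527.1 ymid 114.4 y range 62.0 168.0 33 33 z 99.1
chest front edge slope deg 3.85 x at ymid 599.8 ymid 173.0 y range 55.0 290.0 67 72 z 109.6
chest rear edge slope deg 3.63 x at ymid 752.3 ymid 177.3 y range 56.0 296.0 57 72 z 110.5
tin front slope deg -4.27 x at ymid 528.4 ymid -251.7 y range -333.0 -170.0 48 49 z 97.3
lid low edge slope deg -4.16 x at ymid 614.9 ymid -238.6 y range -320.0 -159.0 55 56 z 248.8
tin rear? slope deg -4.43 x at ymid 693.7 ymid -256.9 y range -327.0 -191.0 26 34 z 106.7
110 48 [ 687.  -243.4  118.2]
125 46 [ 679.8 -244.8  132.3]
140 52 [ 672.4 -245.3  146.9]
155 55 [ 666.2 -244.2  160.5]
170 58 [ 658.3 -247.7  176.8]
185 63 [ 650.1 -246.6  192.3]
200 58 [ 642.4 -248.1  207.4]
215 60 [ 635.6 -246.1  221.8]
230 82 [ 626.4 -241.4  238.7]
245 169 [ 618.2 -252.6  248.7]
[ 169.72140031 -522.92707479  204.97812979] [-3.14061457e+00 -8.13827885e-05  3.13831164e-01] [ 0.12877676  0.68773318 -0.37095643]
```

```bash
python3 -m handwheel '.4 .8 0 -.36 1;.4 .8 0 -.36 1;.4 .8 0 -.36 1;.4 .8 0 -.36 1;.4 .8 0 -.36 1;.4 .8 0 -.36 1;.4 .8 0 -.36 1;.4 .8 0 -.36 1;.4 .8 0 -.36 1;.4 .8 0 -.36 1;.4 .8 0 -.36 1;.4 .8 0 -.36 1' 10
```

```text
clock: 1.1
eef_pos: [362.0, -137.4, 205.5]
eef_rot: [3.142, -0.0, -0.065]
wrist_force: [1.4, -0.3, 0.2]
finger_gap: 17.8
finger_force: 0.0
```

```bash
python3 -m handwheel '.26 .79 0 0 1;.26 .79 0 0 1;.26 .79 0 0 1;.26 .79 0 0 1;.26 .79 0 0 1;.26 .79 0 0 1;.26 .79 0 0 1;.26 .79 0 0 1;.26 .79 0 0 1;.26 .79 0 0 1;.26 .79 0 0 1;.26 .79 0 0 1' && python3 -m handwheel '0 0 -.8 0 1;0 0 -.8 0 1;0 0 -.8 0 1;0 0 -.8 0 1;0 0 -.2 0 1;0 0 0 0 1;0 0 0 0 1'
```

```text
clock: 2.1
eef_pos: [486.6, 241.8, 205.1]
eef_rot: [3.141, 0.001, -0.063]
wrist_force: [0.2, 0.4, 0.6]
finger_gap: 0.1
finger_force: 0.0
clock: 2.68
eef_pos: [487.1, 240.2, 70.6]
eef_rot: [-3.141, -0.001, -0.063]
wrist_force: [0.9, -0.2, -0.3]
finger_gap: 0.7
finger_force: 0.0
```

```bash
python3 - <<'E'
from h import *
grab('side','side1');s=read_state();print(s['eef_pos'],s['wrist_force'],s['finger_gap'])
E
```

```text
[487.4821806  240.40467851  71.3276823 ] [-0.41762692 -0.10683888  0.32566892] 0.39750547560955773
```

```bash
python3 -m handwheel '.3 -.02 0 0 1;.3 -.02 0 0 1;.3 -.02 0 0 1;.3 -.02 0 0 1;.3 -.02 0 0 1;.3 -.02 0 0 1;.2 -.01 0 0 1;0 0 0 0 1'; python3 -m handwheel '.1 0 0 0 1;0 0 0 0 1'
```

```text
clock: 3.4
eef_pos: [568.2, 234.9, 71.1]
eef_rot: [-3.141, -0.003, -0.064]
wrist_force: [-0.1, -0.3, 1.0]
finger_gap: 0.6
finger_force: 0.0
clock: 3.57
eef_pos: [570.9, 234.9, 70.1]
eef_rot: [-3.141, -0.001, -0.063]
wrist_force: [-0.4, -0.2, -0.0]
finger_gap: 0.1
finger_force: 0.0
```

```bash
for i in 1; do python3 -m handwheel '.1 -.01 0 0 1;.05 0 0 0 1' | grep -E 'pos|force'; python3 -m handwheel '.05 0 0 0 1;.05 0 0 0 1' | grep -E 'pos|wrist'; python3 - <<'E'
from h import *
grab('top','top1');p,w=cloud('top1');x,y,z=w[...,0],w[...,1],w[...,2]
cv2.imwrite('pics/c1.png',cv2.resize(p[120:230,190:330,::-1],None,fx=4,fy=4))
E
done
```

```text
eef_pos: [576.7, 234.5, 69.7]
wrist_force: [-1.0, -1.3, 1.3]
finger_force: 0.8
eef_pos: [580.6, 234.5, 69.5]
wrist_force: [-2.6, -0.3, 0.4]
```

View pics/c1.png

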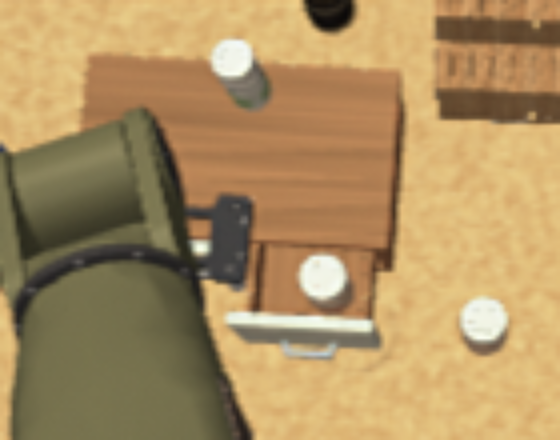

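The crop shows the left drawer mostly in under the gripper (around (230,245)); the right one is still out, its front at (305,325), and the chest has not moved. I continue in small steps.

```bash
python3 -m handwheel '.05 0 0 0 1;0 0 0 0 1' | grep -E 'pos|wrist';python3 -m handwheel '.05 0 0 0 1;0 0 0 0 1' | grep -E 'pos|wrist'
```

```text
eef_pos: [582.4, 234.4, 69.4]
wrist_force: [-4.2, -0.4, 2.9]
eef_pos: [582.4, 234.4, 69.4]
wrist_force: [-21.8, -3.2, 11.5]
```

```bash
python3 -m handwheel '-.4 .02 0 0 1;-.9 .05 0 0 1;-1 .06 0 0 1;-.3 -.5 0 0 1;0 -.9 0 0 1;0 -.9 0 0 1;0 -.9 0 0 1;0 -.13 0 0 1;0 0 0 0 1' | grep -E 'pos|wrist'; python3 - <<'E'
from h import *
grab('side','side2')
E
```

```text
eef_pos: [480.9, 104.9, 69.7]
wrist_force: [0.2, 0.7, 0.3]
```

View pics/side2.png

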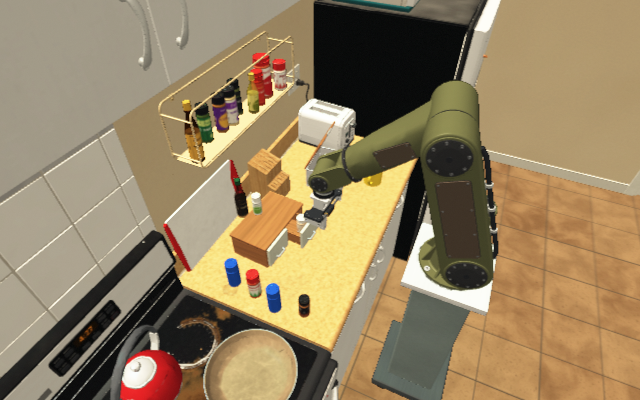

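The left drawer now looks flush at (278,248), with the gripper in front of the right drawer. Next is the right drawer.

```bash
python3 -m handwheel '.3 .2 0 0 1;.3 0 0 0 1;.3 -.02 0 0 1;.3 -.02 0 0 1;.3 -.02 0 0 1;.3 -.02 0 0 1;.2 -.01 0 0 1;.1 0 0 0 1;0 0 0 0 1'| grep -E 'pos|wrist';  python3 -m handwheel '.1 0 0 0 1;0 0 0 0 1'| grep -E 'pos|wrist'
```

```text
eef_pos: [564.9, 111.6, 69.2]
wrist_force: [0.7, 0.9, -0.1]
eef_pos: [568.6, 111.1, 69.4]
wrist_force: [0.1, -0.3, 0.8]
```

```bash
for f in 1; do python3 -m handwheel '.05 0 0 0 1;0 0 0 0 1'| grep -E 'pos|wrist';python3 -m handwheel '.05 0 0 0 1;0 0 0 0 1'| grep -E 'pos|wrist'; done
```

```text
eef_pos: [570.6, 110.9, 69.5]
wrist_force: [-0.6, -0.9, -0.0]
eef_pos: [572.7, 110.8, 69.5]
wrist_force: [-0.4, 0.2, 0.4]
```

```bash
python3 -m handwheel '.04 0 0 0 1;0 0 0 0 1'| grep -E 'pos|wrist'; python3 -m handwheel '.03 0 0 0 1;0 0 0 0 1'| grep -E 'pos|wrist'
```

```text
eef_pos: [574.4, 110.8, 69.5]
wrist_force: [-0.1, -0.3, -0.1]
eef_pos: [574.5, 110.8, 69.5]
wrist_force: [-10.3, -0.7, 6.5]
```

```bash
python3 -m handwheel '-.4 .02 0 0 1;-.8 .05 0 0 1;-.5 0 .5 0 1;0 -.3 .9 0 1;0 -.3 .9 .2 1;0 -.3 .9 .2 1;0 -.3 .9 .2 1;0 -.5 .8 .2 1;0 -.6 .7 .2 1;0 -.9 .2 .2 1;0 -.9 0 .2 1;0 -.9 0 .2 1'| grep -E 'pos|rot|wrist'; python3 -m handwheel '0 -.9 0 0 1;0 -.9 0 0 1;0 0 0 0 1' | grep -E 'pos|rot|wrist';python3 - <<'E'
from h import *
grab('top','top3');p,w=cloud('top3');x,y,z=w[...,0],w[...,1],w[...,2]
cv2.imwrite('pics/c3.png',cv2.resize(p[60:280,160:460,::-1],None,fx=2.5,fy=2.5))
p,w=cloud('top0');
for zz in (300,400,500,600,800):
    m=(w[...,2]>zz)&(w[...,2]<zz+200)&(w[...,1]>-420)&(w[...,1]<-80)&(w[...,0]>500)
    print(zz,m.sum(),w[m].min(0).round() if m.any() else '')
def fit(u0,u1,v0,v1,zlo,zhi,n):
    p,w=cloud(n);P=[]
    for u in range(u0,u1):
        q=w[v0:v1,u]; q=q[(q[:,2]>zlo)&(q[:,2]<zhi)]
        if len(q): P.append(q[q[:,0].argmin()])
    P=np.array(P); print(n,np.median(P,0).round(1),np.degrees(np.arctan(np.polyfit(P[:,1],P[:,0],1)[0])).round(2))
fit(214,247,150,208,92,104,'top3');fit(251,284,150,208,92,104,'top3')
E
```

```text
eef_pos: [507.4, -87.8, 302.5]
eef_rot: [3.141, -0.002, 0.078]
wrist_force: [0.4, 0.3, -0.4]
eef_pos: [506.9, -163.2, 301.2]
eef_rot: [3.141, 0.0, 0.072]
wrist_force: [0.4, 0.5, -0.3]
300 1121 [ 785. -289.  406.]
400 1121 [ 785. -289.  406.]
500 0 
600 0 
800 11359 [ 558. -290.  842.]
top3 [594.2 239.2  97.2] 3.82
top3 [586.2 115.   97.6] 3.88
```

View pics/c3.png

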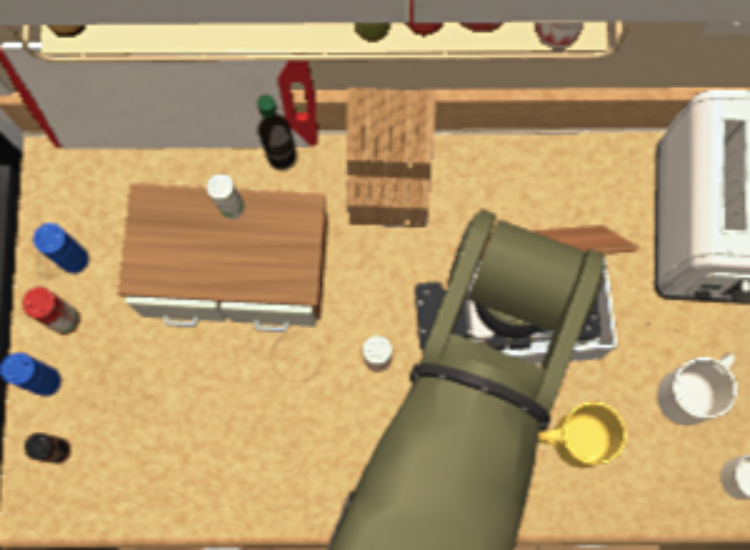

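Both drawers are flush in the crop (fronts near (172,308) and (268,314), measured at 594 and 586 mm as predicted), and the chest and jars are undisturbed. Next I move over and behind the lid.

```bash
python3 -m handwheel '.3 -.9 0 0 1;.5 -.8 0 0 1;.8 -.3 0 0 1;.8 0 0 0 1;.8 0 0 0 1;.8 0 0 0 1;0 0 0 0 1'| grep -E 'pos|rot|wrist'; python3 -m handwheel '0 0 -.5 0 1;0 0 -.5 0 1;0 0 -.5 0 1;0 0 -.3 0 1;0 0 0 0 1' | grep -E 'pos|rot|wrist';python3 - <<'E'
from h import *
grab('side','side4');p,w=cloud('side4')
cv2.imwrite('pics/c4.png',cv2.resize(p[90:240,260:440,::-1],None,fx=4,fy=4))
E
```

```text
eef_pos: [671.5, -236.3, 297.3]
eef_rot: [-3.139, 0.003, 0.079]
wrist_force: [-1.2, 0.4, -1.4]
eef_pos: [666.7, -237.2, 226.8]
eef_rot: [-3.14, 0.004, 0.077]
wrist_force: [0.0, -0.7, -0.3]
```

View pics/c4.png

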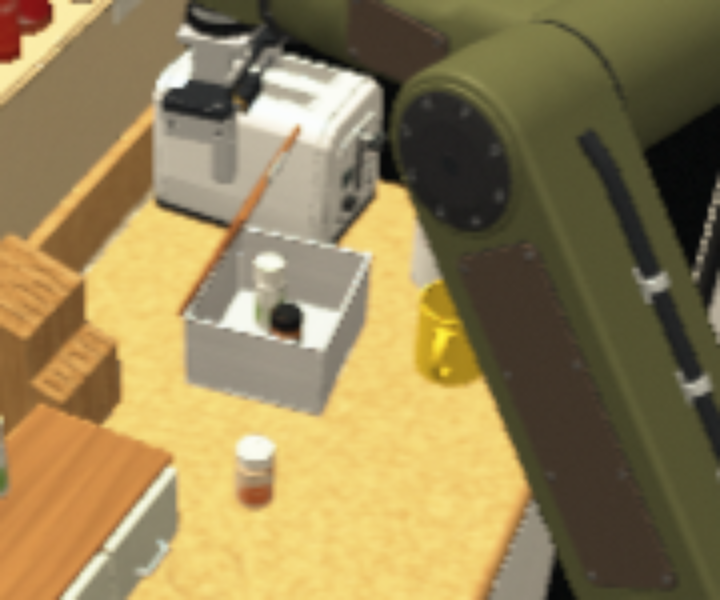

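The gripper fingers (about (225,140) in the crop) stand behind the lid, which runs from (185,305) to (295,130), and they are clear of the toaster. I sweep forward and down along an arc.

```bash
python3 -m handwheel '-.31 -.02 -.05 0 1;-.31 -.02 -.05 0 1;-.34 -.02 -.2 0 1;-.34 -.02 -.2 0 1;0 0 0 0 1'| grep -E 'pos|rot|wrist'; python3 -m handwheel '-.31 -.02 -.3 0 1;-.31 -.02 -.3 0 1;-.22 -.01 -.38 0 1;-.22 -.01 -.38 0 1;0 0 0 0 1' | grep -E 'pos|rot|wrist'
```

```text
eef_pos: [614.2, -241.7, 210.6]
eef_rot: [3.141, -0.001, 0.076]
wrist_force: [-0.1, 0.2, 0.6]
eef_pos: [572.2, -243.8, 154.1]
eef_rot: [-3.141, 0.002, 0.076]
wrist_force: [-0.5, -0.5, -1.1]
```

```bash
python3 -m handwheel '-.1 -.01 -.28 0 1;-.1 -.01 -.28 0 1;-.08 0 -.25 0 1;0 0 0 0 1'| grep -E 'pos|rot|wrist'; python3 -m handwheel '0 0 -.1 0 1;0 0 0 0 1' | grep -E 'pos|wrist';  python3 -m handwheel '0 0 -.05 0 1;0 0 0 0 1' | grep -E 'pos|wrist'; python3 - <<'E'
from h import *
grab('side','side5');p,w=cloud('side5')
cv2.imwrite('pics/c5.png',cv2.resize(p[90:240,260:440,::-1],None,fx=4,fy=4))
E
```

```text
eef_pos: [561.8, -244.5, 122.0]
eef_rot: [-3.141, 0.001, 0.076]
wrist_force: [1.0, -0.3, -0.9]
eef_pos: [562.3, -244.8, 119.0]
wrist_force: [0.1, 0.1, 1.4]
eef_pos: [562.1, -244.8, 116.9]
wrist_force: [0.5, -0.5, 0.9]
```

View pics/c5.png

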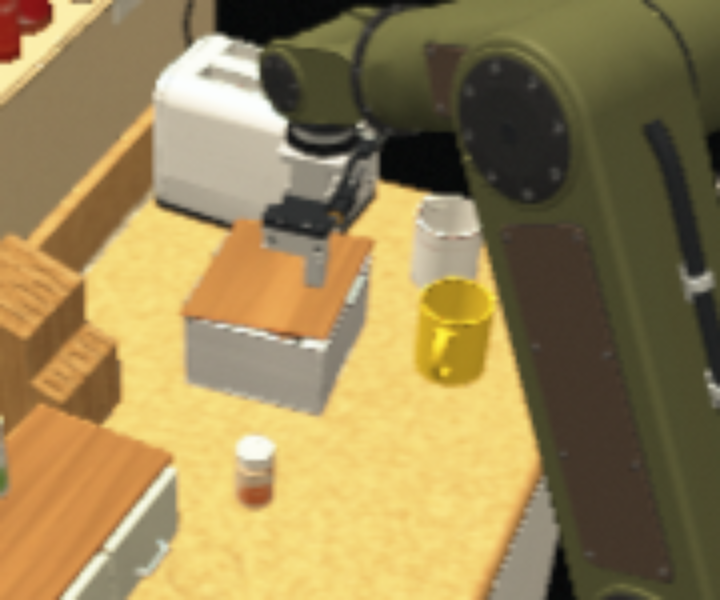

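The lid is almost down (surface around (280,275), fingers at (315,265)) and the box has not moved. I press on slowly to the stop.

```bash
python3 -m handwheel '0 0 -.08 0 1;0 0 0 0 1'| grep -E 'pos|wrist'; python3 -m handwheel '0 0 -.05 0 1;0 0 0 0 1' | grep -E 'pos|wrist';  python3 -m handwheel '0 0 -.05 0 1;0 0 0 0 1' | grep -E 'pos|wrist'
```

```text
eef_pos: [561.7, -244.7, 113.1]
wrist_force: [0.9, -0.1, 0.6]
eef_pos: [561.7, -244.7, 111.1]
wrist_force: [-0.5, -0.9, -0.7]
eef_pos: [561.7, -244.7, 109.1]
wrist_force: [0.7, 0.1, -0.7]
```

```bash
python3 -m handwheel '0 0 -.04 0 1;0 0 0 0 1'| grep -E 'pos|wrist'; python3 -m handwheel '0 0 -.03 0 1;0 0 0 0 1' | grep -E 'pos|wrist'
```

```text
eef_pos: [561.7, -244.7, 107.5]
wrist_force: [0.0, 0.0, 0.2]
eef_pos: [561.8, -244.7, 107.3]
wrist_force: [-2.8, 1.3, 6.5]
```

```bash
python3 -m handwheel '0 0 -.03 0 1;0 0 0 0 1;0 0 0 0 1'| grep -E 'pos|wrist'; python3 -m handwheel '0 0 .5 0 1;0 0 .9 0 1;0 0 .9 0 1;0 0 .9 0 1;-.7 .3 0 0 1;-.8 .4 0 0 1;-.8 .4 0 0 1;-.8 .4 0 0 1;-.8 .4 0 0 1;0 0 0 0 1' | grep -E 'pos|wrist'; python3 - <<'E'
from h import *
grab('top','top6')
cv2.imwrite('pics/c6.png',cv2.resize(cloud('top6')[0][60:280,160:480,::-1],None,fx=2.5,fy=2.5))
def fit(u0,u1,v0,v1,zlo,zhi,n,f=np.argmin):
    p,w=cloud(n);P=[]
    for u in range(u0,u1):
        q=w[v0:v1,u]; q=q[(q[:,2]>zlo)&(q[:,2]<zhi)]
        if len(q): P.append(q[f(q[:,0])])
    P=np.array(P); print(n,np.median(P,0).round(1),np.degrees(np.arctan(np.polyfit(P[:,1],P[:,0],1)[0])).round(2))
for n in('top0','top6'): fit(214,286,130,195,106,114,n,np.argmax)
fit(214,247,150,208,92,104,'top6');fit(251,284,150,208,92,104,'top6')
w=cloud('top6')[1]; m=np.zeros((400,640),bool);m[155:200,352:400]=1; m&=abs(w[...,2]-105)<12; P=w[m]
A=np.c_[P[:,:2]-P[:,:2].mean(0),np.ones(len(P))]; print('lid plane',np.linalg.lstsq(A,P[:,2],rcond=None)[0].round(4),len(P))
for n in('top0','top6'):
    w=cloud(n)[1]
    for k,(a,b) in dict(wj=(310,201),joc=(249,137),red=(178,183),blk=(178,239)).items():
        q=w[b-6:b+7,a-7:a+8].reshape(-1,3); q=q[q[:,2]>np.nanmax(q[:,2])-8]; print(k,q.mean(0).round(),end=' ')
print(read_state()['clock'])
E
```

```text
eef_pos: [561.9, -244.8, 107.1]
wrist_force: [-7.0, 3.7, 15.4]
eef_pos: [401.9, -166.6, 233.5]
wrist_force: [0.1, 0.9, 0.7]
top0 [750.  174.6 110.7] 3.77
top6 [750.2 174.8 110.5] 3.84
top6 [594.8 239.1  96.7] 3.82
top6 [586.7 115.3  97.8] 4.32
lid plane [3.90000e-03 1.20000e-03 1.07937e+02] 2130
wj [538. -30.  73.] joc [723. 163. 201.] red [595. 414. 113.] blk [412. 414.  87.] wj [537. -29.  74.] joc [723. 164. 201.] red [595. 415. 112.] blk [410. 415.  86.] 12.5333
```

View pics/c6.png

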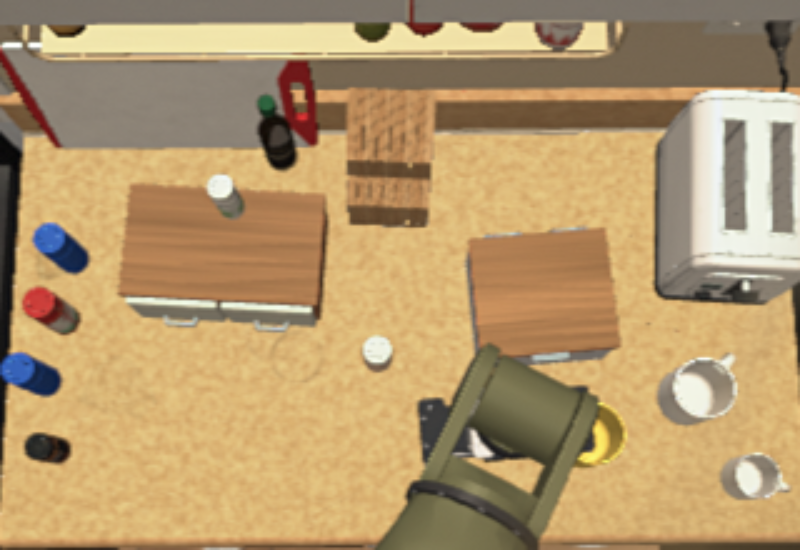

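The lid lies flat on the box (slope about 0.004 rad) and both drawers are flush. The chest, jars and mug have not moved, and the robot touches nothing.

```bash
python3 -c "from cell import sign_off; print(sign_off())"
```

```text
the job is handed in; nothing more can be done
None
```

Both drawers are pushed fully home and the lid is shut flat; the chest, box, jars and mug are where they stood, and the job was handed in at about 12.5 s on the robot's clock.

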